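Lock a lock core in the slotted holding jig

ROBOT

A 7-joint arm with a two-finger parallel gripper is mounted at the origin on a cart in front of the work surface, level with it; the furniture and walls round the work are solid. World frame = base frame: x ahead of the robot, y to its left, z up, the work surface at z = 0. Lengths are in m, angles in degrees, forces in N, time in s.
With the tool pointing down it reaches from about 0.4 to 0.85 m from the base axis. Payload 4.5 kg.
Tool frame: the origin (TCP) lies at the very end of the fingers, on their centre line; the grasp point (between the pads) lies 19 mm behind it; z points along the fingers, y is the line along which they close (so a half turn about z gives the same grasp; the last joint's range is limited). The gripper opens to 88 mm and grips with 3 to 60 N. Pads are 18 mm wide; open, the fingers measure 123 mm over their backs; the gripper's body (75 mm by 187 mm) begins 45 mm behind the grasp point.
Start: joints at [-63.037, 39.483, -11.15, 89.685, 9.013, 51.709, -12.324], TCP at [0.264, 0.566, 0.202] pointing down, gripper open.
Joint ranges: [-172.22, 172.22], [-26.19, 119.32], [-84.43, 86.54], [7.71, 146.69], [-57.33, 237.33], [2.42, 119.75], [-152.13, 152.13]. Speed limits (degrees/s): [147.25, 147.25, 180, 180, 180, 180, 180].

INTERFACE

Orientations are given as [roll, pitch, yaw] about the fixed x, y, z axes, in that order (R = Rz(yaw) Ry(pitch) Rx(roll)).
In Python, from workcell import arm gives the robot as it stands. Calls block until the motion is done:
- arm.move_ptp(position, orientation): joint-space move of the TCP to a pose.
- arm.movel(position, speed=0.15, ori=None): straight line of the TCP; ori=None keeps the orientation; speed is the mean speed in m/s.
- arm.set_joints(angles): joint-space move.
- arm.open() and arm.close(newtons=None): open the fingers fully, or close them until they stop; newtons is the grip in N (None keeps the last).
- arm.pause(seconds).
- arm.inverse_kinematics(position, orientation): joint angles nearest the present ones, or None.
- arm.get_obs(): the state.
- arm.get_image(name): name is "side" or "top"; returns (picture, depth): 420x560x3 uint8, red, green, blue; 420x560 float32, m along the optical axis (not along the pixel's ray), 0 where there is no reading.
- arm.calibration(name): a dict with "camera_matrix" (3x3 intrinsics, pixels), "R" (3x3) and "t" (3): a world point X has camera coordinates R X + t. Camera axes: x right, y down, z forward; pixel columns grow to the right and rows downward; lengths in m; the calibration is good to about 2 mm. A picture is of the moment at which its call begins. calibration takes no time and is no camera call.
A pose or a line that the arm cannot do raises arm.MotionError and nothing moves.
- arm.hand_in(): hands the job in; it is judged then, once.
Trained networks look in the newest picture that a camera, given by its name, has taken for a name from the list of things; names that differ only in an ending like _2 or _b are one class to them, and where a whole thing is asked for, a point or a joint stands for the part that bears it (a point fixed in the world has none). Each returns a list of dicts, best first, with "score" (0 to 1); they miss things now and then, are a little off and sometimes report something else, mostly with a low value. They report only what shows in the picture. A call takes as long as a camera call.
- arm.recognise(camera, name): "centre" ([x, y, z] in m, in world coordinates, good to about 4 mm: the middle of the surface that is visible of it).
- arm.cut_out(camera, name): "region" (420x560 bool, what is visible of it).
The state is a dict: "t": time; "joint_positions": joint angles; "joint_vel": joint speeds; "tau": joint torques, N m; "tcp_pos": TCP position; "tool_rot": TCP orientation; "ft_force": force on the tool from outside, world axes, zero at the start; "wrist_torque": the same for the moment, N m; "opening": finger opening in m; "grasp_force": force on a finger pad.
Only numpy, scipy, OpenCV 4.12 (cv2) and the standard library are available. Lean on these libraries where they do the work, as an engineer would, in place of code of your own. Each camera call takes 0.05 s, during which the arm holds its last target. There are 200 camera calls.

TASK

A lock core lies loose in the holding jig on the bench. With a fingertip, push the jig's black knob along its L-shaped slot to the corner, so that the jaw slides the core up to the fence, and then push it across the short leg right to its end, so that the jaw is locked. Only push the knob, do not grip it; do not touch or pick up the core, and leave the sleeve, the spanner and the spare core where they are.

Things in the scene. Friction and masses are not known exactly. Their poses are not given: they have to be found in the camera images.
- jig: Fixed holding jig, 80 (x) x 164 (y) x 36 mm, turned by up to 0.22 rad. Origin: centre of its underside; x about away from the robot, y about to its left, z up. Bright steel cover (top z = 36, y -4 to 82) with an L-shaped slot 16 mm wide; 3 mm screw heads at its corners. At y < -4 an open bed, top z = 10, ended by a fence 30 mm high, face at y = -70, x -12 to 26.
- knob_mid (a point): Centre of the upright black knob, on its axis, 58 mm above the jig's underside. The knob is 19 mm across, from 40 to 75 mm above the underside, on a captive 12 mm pin that runs in the slot; it does not turn, lift or spring back. Nothing else on the jig stands higher than 39 mm. The long leg runs along the jig's -y, the short leg along its +x.
- slot_corner (a point): Where the knob's axis passes at the corner of the L: on the cover's top, at jig x = -12, y = 22 mm. The long leg's other end is at x = -12, y = 62.
- slot_end (a point): Where the knob's axis passes at the closed end of the short leg (locked): on the cover's top, at jig x = 12, y = 22 mm.
- jaw (a joint): Travel of jaw and knob along the jig's -y, in m: 0 = fully back, 0.040 = knob in line with the short leg, 0.042 = against the slot's wall. About 2 N of friction; starts at 0 to 0.012. The jaw's face (x -8 to 22 mm) is at jig y = -11.7 mm minus this travel.
- knob (a joint): Travel of the knob across, along the jig's +x, in m: 0 = in the long leg, 0.024 = at the end of the short leg. About 1.5 N of friction. The slot's walls let it move across only when the jaw's travel is between about 0.038 and 0.042.
- knob_near: Flank of the knob on the jig's -x side (its origin lies on the jig's underside, below the knob's axis).
- knob_far: Flank of the knob on the jig's +x side, origin as knob_near.
- knob_left: Flank of the knob on the jig's +y side, origin as knob_near.
- knob_right: Flank of the knob on the jig's -y side, origin as knob_near.
- core: Loose lock core with its key in, lying on the jig's bed between jaw and fence, across the jig, key towards the robot. 24 x 93 x 14 mm, its zinc body 16 mm wide and 38 mm long; origin in the middle of its underside, y along its length away from the key, z up. The jaw pushes it along.
- spare_core: A second, equal lock core (22 x 93 x 14 mm) lying on the bench near the jig's left end; origin in the middle of its underside.
- sleeve: Yellow tube, 34 mm across and 55 mm high, standing on the bench to the right of the jig; origin at the centre of its underside.
- spanner: Steel spanner, 172 x 24 x 8 mm, lying at the bench's left edge; origin in the middle of its underside.

How it is judged (in metres and radians):
On the way:
1. the knob has been pushed along the long leg to the corner (value of joint jaw above 0.0365 m and value of joint knob below 0.008 m).
At the end, for the whole second after the job is handed in: The knob is in the short leg within 3.5 mm of its end, the jaw's travel is over 36.5 mm, and the core lies flat and at rest on the bed between jaw and fence (origin 56 to 66 mm towards the fence from the jig's centre, within 22 mm of x = -10 mm), square to within 0.2 rad (value of joint jaw above 0.0365 m and value of joint knob above 0.0205 m and y of core in the frame of jig between -0.066 and -0.056 m and x of core in the frame of jig between -0.032 and 0.012 m and z of core in the frame of jig below 0.014 m and angle between the y axis of core and the x axis of jig, either way round below 0.2 rad and linear speed of core below 0.01 m/s); the robot touches nothing.
It fails at once if the knob is pinched between the fingers ((contact force between the fingers and knob_near above 0.6 N and contact force between the fingers and knob_far above 0.6 N) or (contact force between the fingers and knob_left above 0.6 N and contact force between the fingers and knob_right above 0.6 N)).
It fails at once if the robot touches the core in the jig (contact force between any of the fingers, the arm and core above 0.6 N).
It fails at once if the core is lifted off the bed (z of core in the frame of jig above 0.022 m).
It fails at once if the sleeve, the spanner or the spare core is moved by more than 15 mm (distance of any of sleeve, spanner, spare_core from where it was at the start of the episode above 0.015 m).
It also fails if it takes over 40 s, if anything falls off the work surface, if the arm or the gripper's body presses on something with over 40 N, if the wrist force passes 120 N, or if a joint passes its speed limit or range.

## Working session

There is one attempt and no reset: what is moved stays moved. The work goes in short steps, each a Python script; the robot and the scene stay as the last script left them, time stands still between calls to the robot, and variables do not carry over. Pictures are saved under pics/ and viewed, at most 10 in all, crops included, and the job is handed in when it is done.

```bash
mkdir -p pics
python3 - <<'E'
from workcell import arm
import cv2,numpy as np
for c in("top","side"):
    p,d=arm.get_image(c); cv2.imwrite(f"pics/{c}0.png",p[:,:,::-1]); np.savez(f"{c}0.npz",p=p,d=d)
    k=arm.calibration(c); print(c,np.round(-k["R"].T@k["t"],3),k["camera_matrix"][0,0])
    for n in("jig","knob_mid","core","slot_corner","sleeve","spare_core","spanner"):
        print(n,[(np.round(r["centre"],4),round(r["score"],2)) for r in arm.recognise(c,n)][:2])
o=arm.get_obs();print(o["t"],o["opening"],o["tool_rot"],o["ft_force"])
E
```

```text
top [0.369 0.183 1.223] 522.5179639748225
jig [(array([0.4263, 0.2073, 0.038 ]), 0.67)]
knob_mid [(array([0.4028, 0.258 , 0.0757]), 0.5)]
core [(array([0.4182, 0.1629, 0.0202]), 0.6)]
slot_corner [(array([0.4217, 0.2127, 0.0396]), 0.66)]
sleeve [(array([ 0.451 , -0.0266,  0.0493]), 0.57)]
spare_core [(array([0.3828, 0.3799, 0.012 ]), 0.72)]
spanner [(array([0.5695, 0.3754, 0.0063]), 0.87)]
side [ 0.091 -0.332  0.881] 539.1631350819617
jig [(array([0.415 , 0.2033, 0.0317]), 0.68)]
knob_mid [(array([0.4158, 0.1589, 0.0142]), 0.49), (array([0.4031, 0.2486, 0.0617]), 0.48)]
core [(array([0.4126, 0.1575, 0.0163]), 0.67)]
slot_corner [(array([0.4189, 0.2048, 0.0251]), 0.82)]
sleeve [(array([ 0.4484, -0.0315,  0.0369]), 0.7), (array([0.3844, 0.3763, 0.0115]), 0.4)]
spare_core [(array([0.3832, 0.3761, 0.0057]), 0.6), (array([0.4181, 0.2072, 0.0295]), 0.45)]
spanner [(array([0.5233, 0.3777, 0.005 ]), 0.65), (array([0.4197, 0.2023, 0.0251]), 0.62)]
0.8 0.08805208884367849 [ 1.79994614e+02 -1.51197975e-03  1.54973458e+02] [0.04446581 0.18190745 0.32429794]
```

View pics/top0.png

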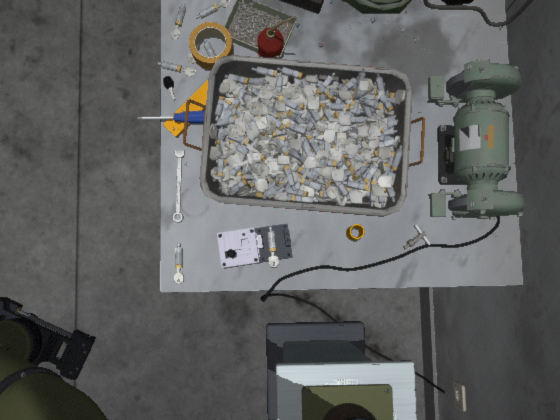

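View pics/side0.png

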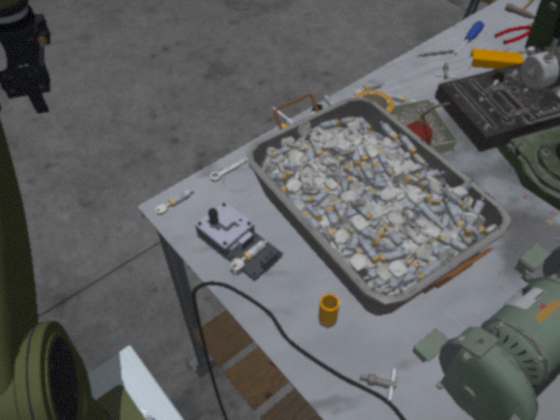

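The top view shows the jig at cols 218-292, rows 224-268, with the knob at about (231,253) and the core at about (272,245). The tray rim is close behind it, at row ~212. Next I'll fit the jig's pose from the depth data.

```bash
cat > h.py <<'E'
from workcell import arm
import cv2,numpy as np
def cloud(c,d):
    k=arm.calibration(c);K=k["camera_matrix"];v,u=np.mgrid[:420,:560]
    P=np.stack([(u-K[0,2])/K[0,0]*d,(v-K[1,2])/K[1,1]*d,d],-1)
    return (P-k["t"])@k["R"]
E
python3 - <<'E'
from h import *
for c in("top","side"):
    z=np.load(c+"0.npz");W=cloud(c,z["d"]);X,Y,Z=W[...,0],W[...,1],W[...,2]
    roi=(X>.34)&(X<.49)&(Y>.09)&(Y<.32)&(z["d"]>0)
    cov=roi&(abs(Z-.037)<.005); q=W[cov][:,:2]
    print(c,"bench z",np.median(Z[(X>.34)&(X<.4)&(Y>.05)&(Y<.1)]),"cover",cov.sum(),cv2.minAreaRect((q*1000).astype(np.float32)))
    al=roi&(Z>.006)&(X<.48); print("all",cv2.minAreaRect((W[al][:,:2]*1000).astype(np.float32)))
    kn=roi&(Z>.055); print("knob",kn.sum(),np.round(np.median(W[kn],0),4),np.round(W[kn].min(0),4),np.round(W[kn].max(0),4))
    t=(X>.45)&(X<.6)&(Y>.1)&(Y<.32)&(Z>.02); print("tray minx",np.percentile(X[t&(X>.48)],1),"maxz",np.percentile(Z[t],99))
z=np.load("top0.npz")["p"][215:280,205:305,::-1]
cv2.imwrite("pics/crop.png",cv2.resize(z,None,fx=8,fy=8,interpolation=cv2.INTER_CUBIC))
E
```

```text
top bench z -0.00023090339708167317 cover 1035 ((424.07659912109375, 202.97109985351562), (80.02336883544922, 163.44332885742188), 6.965408802032471)
all ((408.86334228515625, 203.76980590820312), (226.784423828125, 132.50106811523438), 87.99520111083984)
knob 57 [0.4053 0.2561 0.073 ] [0.3966 0.2474 0.0677] [0.4143 0.2629 0.078 ]
tray minx 0.49995594111422587 maxz 0.12320635109831403
side bench z -0.0005899338196566605 cover 1182 ((424.8220520019531, 203.70208740234375), (82.61947631835938, 167.23207092285156), 7.362536430358887)
all ((401.5246276855469, 189.62368774414062), (132.06668090820312, 189.0728759765625), 6.9330925941467285)
knob 103 [0.4043 0.2513 0.0725] [0.3963 0.2453 0.0555] [0.4148 0.2637 0.0781]
tray minx 0.4994827703885827 maxz 0.12432811155627636
```

View pics/crop.png

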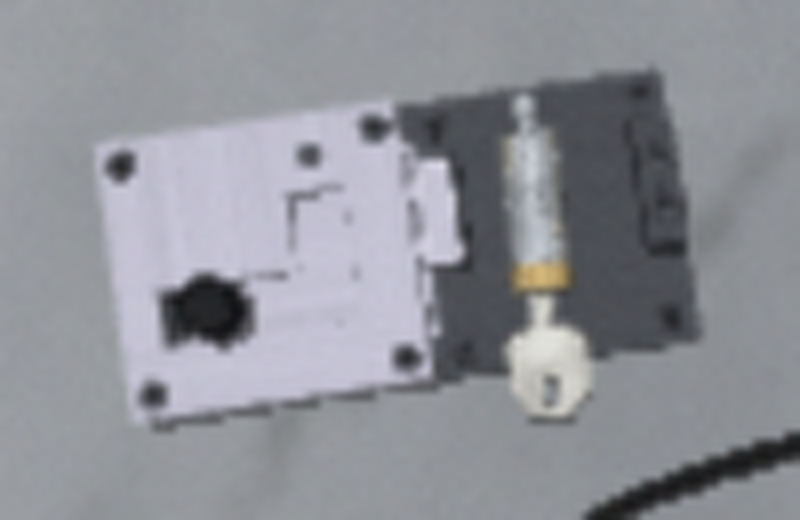

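The jig's centre is about (0.4245, 0.2033) and it is turned +7°. The crop confirms this: the slot's short leg goes up (+x) at crop (300,190), and the knob is at (205,312), which is about 8 mm of travel. I'll close the fingers, approach from the jig's +y side and push in steps, watching the force.

```bash
cat >> h.py <<'E'
th=np.radians(7.0);C=np.array([.4245,.2033]);R2=np.array([[np.cos(th),-np.sin(th)],[np.sin(th),np.cos(th)]])
def w(x,y,z): return [*(C+R2@np.array([x,y])/1000),z/1000]   # jig mm -> world
def jig(p): return (R2.T@(np.array(p)[...,:2]-C).T).T*1000
def knob():
    for c in("top","side"):
        p,d=arm.get_image(c);W=cloud(c,d);L=jig(W.reshape(-1,3)).reshape(420,560,2)
        m=(abs(L[...,0])<40)&(L[...,1]>5)&(L[...,1]<80)&(W[...,2]>.066)&(W[...,2]<.081)&(p.max(2)<70)
        print(c,m.sum(),np.round((L[m].min(0)+L[m].max(0))/2,1),np.round(np.median(L[m],0),1))
        cv2.imwrite(f"pics/{c}_now.png",p[:,:,::-1])
def F(): return R2.T@arm.get_obs()["ft_force"][:2]
E
python3 - <<'E'
from h import *
cand=[[180,0,7],[180,0,-173]]
for o in cand: print(o,arm.inverse_kinematics(w(-12,98,150),o))
arm.close(10)
o=min((o for o in cand if arm.inverse_kinematics(w(-12,98,150),o) is not None),key=lambda o:np.abs(np.array(arm.inverse_kinematics(w(-12,98,150),o))[6]))
arm.move_ptp(w(-12,98,150),o); arm.movel(w(-12,98,48),.1); arm.pause(.3)
f0=F();s=arm.get_obs();print(o,s["t"],jig(s["tcp_pos"]),s["tcp_pos"],s["tool_rot"],s["opening"],f0)
knob()
for y in np.arange(94,56,-4):
    arm.movel(w(-12,y,48),.06); s=arm.get_obs();print(y,np.round(jig(s["tcp_pos"]),1),np.round(F()-f0,1))
    if abs(F()-f0).max()>12: break
knob(); print(arm.get_obs()["t"])
E
```

```text
[180, 0, 7] [-56.65754166  37.19046752  23.94933817 115.18782184 -26.7986064
  32.97222298 -97.20693717]
[180, 0, -173] [-29.63593185  35.66471601 -19.69112457 113.81988897  20.64056691
  33.87019387  33.78437435]
[180, 0, -173] 4.7333 [-11.77995863  98.04438943] [0.40085924 0.29917797 0.04830545] [ 1.79980270e+02  2.94943798e-02 -1.73010573e+02] 0.0008119102274668694 [ 0.01346913 -0.06683908]Traceback (most recent call last):
  File "<stdin>", line 8, in <module>
  File "h.py", line 14, in knob
    print(c,m.sum(),np.round((L[m].min(0)+L[m].max(0))/2,1),np.round(np.median(L[m],0),1))
                              ~~~~~~~~^^^
    return umr_minimum(a, axis, None, out, keepdims, initial, where)
ValueError: zero-size array to reduction operation minimum which has no identity
```

```bash
sed -i 's/^        print(c,m.sum(),/        if m.any(): print(c,m.sum(),/' h.py
python3 - <<'E'
from h import *
f0=F()
for y in np.arange(94,58,-4):
    arm.movel(w(-12,y,48),.06); s=arm.get_obs();print(y,np.round(jig(s["tcp_pos"]),1),np.round(F()-f0,1))
    if abs(F()-f0).max()>12: break
knob(); print(arm.get_obs()["t"])
E
```

```text
94 [-12.   93.4] [0.1 0.1]
90 [-12.   89.5] [ 0.1 -0.3]
86 [-12.   85.6] [0.7 0.4]
82 [-12.   81.6] [-0.1  0.3]
78 [-12.   77.5] [0.1 0.4]
74 [-12.   73.6] [-0.5  0.1]
70 [-12.   69.6] [-0.5 -0.2]
66 [-12.   65.6] [-0.5  0.5]
62 [-12.   61.6] [0.2 0.7]
side 60 [-13.8  52.4] [-15.3  50.6]
7.1333
```

View pics/side_now.png

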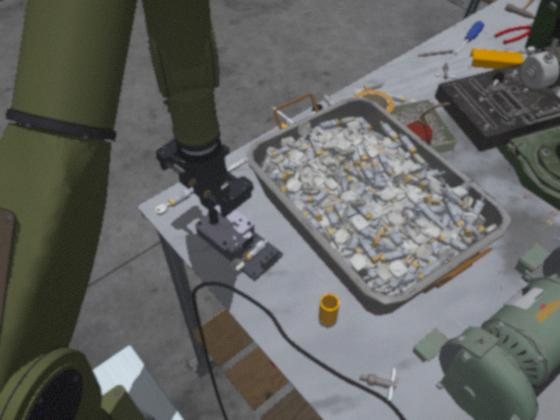

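The side view shows the fingertips next to the knob at about (213,215). There is no clear contact force yet, so the tips must be thinner than I assumed. I'll carry on in small steps.

Run:
```python
from h import *
for y in np.arange(60,40,-2):
    arm.movel(w(-12,y,48),.05); s=arm.get_obs();f=F();print(y,np.round(jig(s["tcp_pos"]),1),np.round(f,1))
    if abs(f).max()>8: break
knob(); print(arm.get_obs()["t"])
p=cv2.imread("pics/side_now.png")[170:290,160:320];cv2.imwrite("pics/c2.png",cv2.resize(p,None,fx=5,fy=5,interpolation=cv2.INTER_CUBIC))
```

```text
60 [-12.   59.8] [-0.2  0.4]
58 [-12.   57.8] [ 0.2 -0.4]
56 [-12.   55.8] [-0.6  1. ]
54 [-12.   53.8] [0.  1.3]
52 [-12.   51.8] [0.3 0.1]
50 [-12.   49.8] [0.8 0.5]
48 [-12.   47.8] [-0.   0.1]
46 [-12.   45.8] [0.1 0.5]
44 [-12.   43.8] [-0.3  0.3]
42 [-12.   41.8] [-1.1 -0.4]
side 28 [-17.9  51.2] [-17.7  51.6]
9.7333
```

View pics/c2.png

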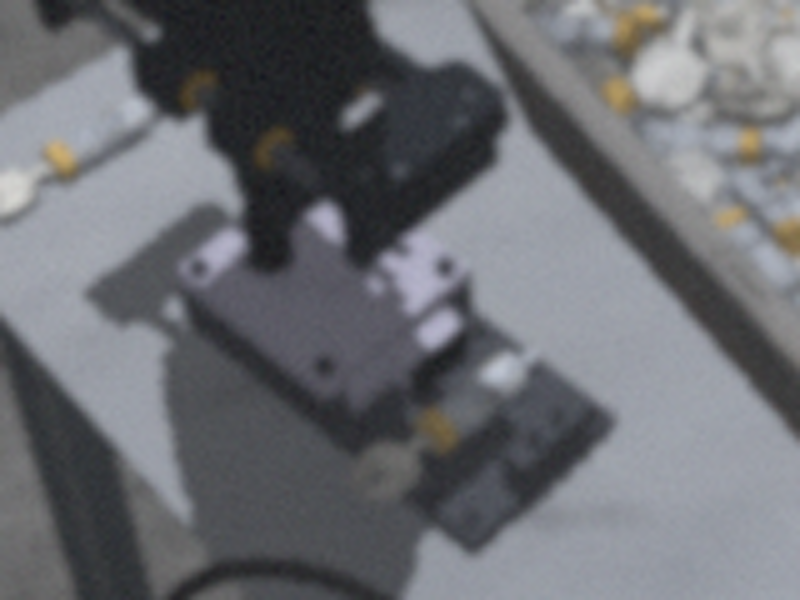

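The knob isn't clearly visible against the gripper in this crop. I'll project the expected points and look at the depth near the tip.

Run:
```python
from h import *
k=arm.calibration("side")
def px(P): q=k["camera_matrix"]@(k["R"]@np.array(P)+k["t"]); return (q[:2]/q[2]-[160,170])*5
for n,P in dict(tcp=w(-12,41.8,48),knobbot54=w(-12,54,40),knob22top=w(-12,22,75),knob22bot=w(-12,22,40),jaw_face0=w(7,-19.7,25),jaw40=w(7,-51.7,25),corner_cov=w(-40,82,36)).items(): print(n,np.round(px(P)))
p,d=arm.get_image("side");W=cloud("side",d);L=jig(W.reshape(-1,3)).reshape(420,560,2)
for r in range(196,226,3): print(r,[tuple(int(round(a)) for a in (*L[r,c],W[r,c,2]*1000)) for c in range(206,246,4)])
```

```text
tcp [291. 264.]
knobbot54 [272. 259.]
knob22top [319. 248.]
knob22bot [327. 303.]
jaw_face0 [440. 356.]
jaw40 [498. 402.]
corner_cov [172. 269.]
196 [(-44, 20, 173), (-41, 14, 175), (-34, 11, 172), (-26, 11, 164), (-35, -12, 191), (-30, -18, 191), (-27, -23, 192), (-21, -28, 191), (-17, -33, 191), (-12, -37, 191)]
199 [(-45, 21, 165), (-43, 11, 172), (-36, 10, 165), (-27, 11, 158), (-16, 13, 146), (-35, -22, 191), (-31, -28, 192), (-26, -33, 192), (-22, -38, 192), (-18, -43, 193)]
202 [(-45, 22, 156), (-44, 12, 163), (-37, 10, 158), (-36, -1, 167), (-8, 25, 122), (-40, -28, 192), (-35, -32, 191), (-30, -37, 191), (-26, -42, 191), (-22, -47, 191)]
205 [(25, 127, -1), (-46, 11, 157), (-22, 32, 119), (-19, 24, 123), (-35, -9, 165), (-44, -32, 192), (-39, -36, 191), (-34, -41, 190), (-32, -48, 193), (-25, -51, 190)]
208 [(22, 123, -4), (-20, 49, 95), (-18, 39, 102), (-18, 27, 112), (-8, 28, 102), (-45, -33, 185), (-43, -41, 190), (-39, -46, 191), (-34, -50, 189), (-27, -52, 184)]
211 [(16, 117, -4), (-20, 50, 85), (-20, 37, 96), (-19, 27, 103), (-10, 27, 95), (25, 60, 36), (-46, -44, 188), (-44, -51, 191), (-35, -51, 183), (-25, -49, 173)]
214 [(9, 109, -1), (-18, 55, 70), (-20, 39, 85), (-20, 26, 96), (16, 63, 32), (20, 54, 35), (-46, -43, 179), (-44, -50, 183), (-33, -48, 171), (-22, -44, 157)]
217 [(-12, 79, 35), (-20, 55, 62), (-17, 45, 68), (-4, 50, 52), (8, 54, 37), (15, 50, 34), (-46, -41, 168), (-44, -50, 175), (-31, -44, 157), (36, 25, 36)]
220 [(-18, 72, 36), (-20, 56, 51), (-17, 47, 57), (-8, 46, 49), (3, 49, 36), (9, 43, 36), (-47, -41, 162), (-40, -43, 156), (25, 25, 37), (29, 19, 38)]
223 [(-23, 67, 36), (-6, 78, 10), (-19, 46, 49), (-7, 49, 36), (-2, 42, 37), (3, 37, 37), (10, 32, 35), (19, 31, 27), (19, 19, 38), (25, 14, 37)]
```

Run:
```python
from h import *
s=arm.get_obs();print(s["tcp_pos"],s["tool_rot"],s["opening"],s["ft_force"],s["grasp_force"],s["tau"])
ps=[]
for c in("top","side"):
    p,d=arm.get_image(c);p=p[:,:,::-1]; r=p[205:285,205:305] if c=="top" else p[180:260,180:280]
    ps.append(cv2.resize(r,(400,320) if 0 else (400,320),interpolation=cv2.INTER_CUBIC))
g=np.hstack(ps).astype(float); g=255*(g/255)**.45
cv2.imwrite("pics/c3.png",g)
```

```text
[0.40746068 0.24359863 0.04800905] [ 1.79994661e+02  1.81216893e-03 -1.72994310e+02] 0.0005370587894729956 [-0.46984391  0.8059779  -0.14391711] 0.0 [ 3.85776185e-02 -4.58454788e+01 -8.41926578e-01 -4.51770321e+00
 -1.17972432e-02  5.59761026e-02  9.72492239e-05][ WARN:0@1.314] global loadsave.cpp:1063 imwrite_ Unsupported depth image for selected encoder is fallbacked to CV_8U.
```

View pics/c3.png

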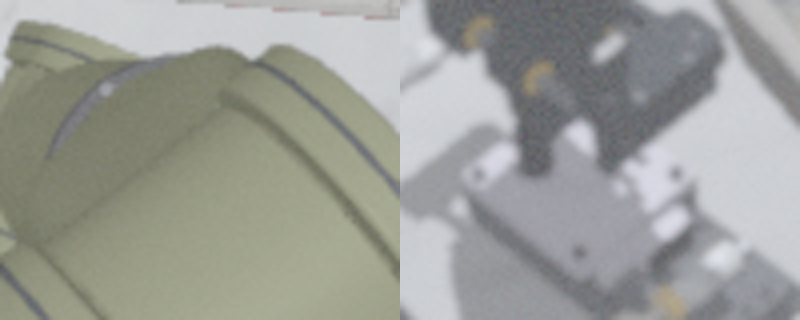

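I can't tell from these where the knob is. I'll lift straight up, move clear and look again.

Run:
```python
from h import *
arm.movel(w(-12,41.8,120),.15); arm.movel(w(-12,150,160),.3)
p,d=arm.get_image("side");q=p[180:290,170:300,::-1]
t,_=arm.get_image("top");q2=t[205:285,205:305,::-1]
cv2.imwrite("pics/c4.png",np.hstack([cv2.resize(q,(390,330)),cv2.resize(q2,(400,330))]))
knob();print(arm.get_obs()["t"])
```

```text
top 44 [-11.8  53.4] [-11.2  52.2]
side 55 [-14.5  52.3] [-14.9  50.8]
11.25
```

View pics/c4.png

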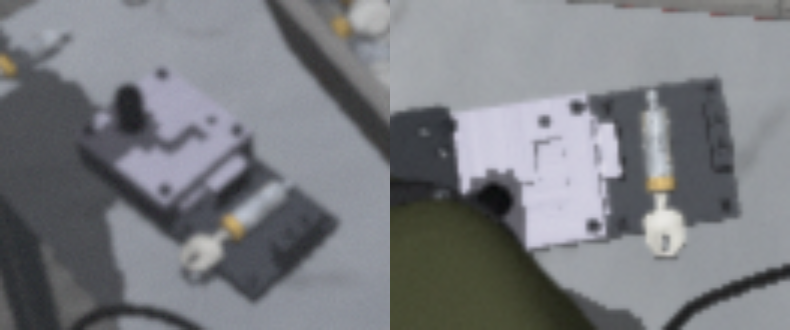

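The knob hasn't moved (jig y≈53.5), so the tip went over it or beside it. I'll measure where the fingertips really are from the depth data.

Run:
```python
from h import *
s=arm.get_obs();print(s["tcp_pos"],s["tool_rot"],s["opening"])
p,d=arm.get_image("side");W=cloud("side",d);D=(W-np.array(s["tcp_pos"]))
L=(D[...,:2]@R2)*1000; z=D[...,2]*1000
m=(abs(L).max(-1)<100)&(z>-110)&(W[...,2]>.055)&(d>0)
for lo in range(-60,160,10):
    q=m&(z>=lo)&(z<lo+10)
    if q.sum()>3: print(lo,q.sum(),np.round(np.percentile(L[q],[5,50,95],axis=0).T.ravel(),0))
v,u=np.nonzero(m);print(v.min(),v.max(),u.min(),u.max())
k=arm.calibration("side");t=k["camera_matrix"]@(k["R"]@s["tcp_pos"]+k["t"]);t=t[:2]/t[2];print(t)
a,b=int(t[1]),int(t[0]);c=p[a-70:a+40,b-70:b+70,::-1].copy();c=cv2.resize(c,None,fx=5,fy=5)
c=(255*(c/255.)**.5).astype(np.uint8);cv2.circle(c,(350,350),4,(0,0,255),-1);cv2.imwrite("pics/c5.png",c)
```

```text
[0.39435586 0.34867196 0.15909082] [-1.79857130e+02 -8.57155260e-02 -1.73105666e+02] 0.00034841655450261466
30 11 [ -9.  -8.  -2. -11.   0.  10.]
40 57 [-10.  -8.   4. -15. -11.  12.]
50 68 [-10.  -8.   3. -16. -12.  12.]
60 54 [-11.  -8.   1. -16. -12.  10.]
70 26 [-10.  -9.  -4. -18. -15.  -4.]
80 9 [-10.  -9.  -8. -18. -14.  -9.]
100 247 [-33. -17.  28. -86. -83.  79.]
110 528 [-33. -23.  23. -86. -30.  79.]
120 400 [-34. -25.  20. -92. -16.  78.]
130 391 [-34. -22.  21. -94. -46.  77.]
140 1235 [-31. -11.  26. -92. -57.  86.]
150 221 [-23. -18.  16. -41. -37.  11.]
0 220 106 217
[173.73739152 156.16121204]
```

View pics/c5.png

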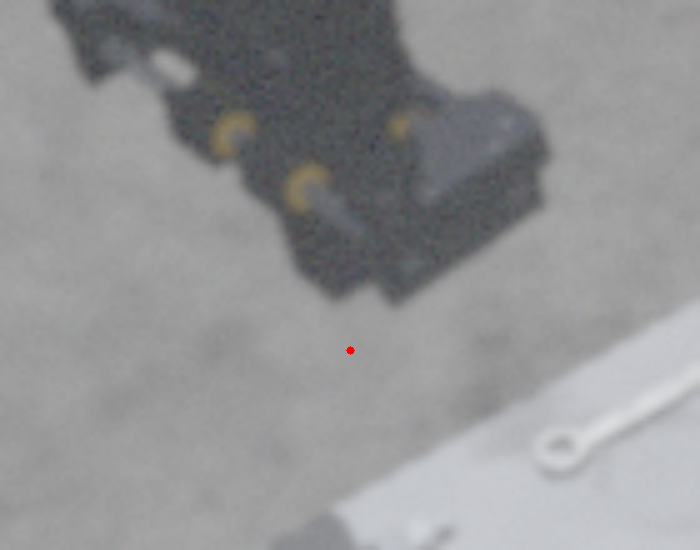

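The picture shows that the real fingertips (crop (335,300)) end about 36 mm above the reported TCP (red dot (350,350)). The gripper body is shifted up by the same amount (100 mm instead of 64 mm). The true tip was therefore at z≈84, above the knob's top at 75. I'll command z 36 mm lower to correct for this and repeat the push.

Run:
```python
from h import *
arm.movel(w(-12,100,100),.25)
for z in (40,28,20,16): arm.movel(w(-12,100,z),.12); print(z,np.round(arm.get_obs()["ft_force"],1))
p,d=arm.get_image("side");W=cloud("side",d);L=jig(W.reshape(-1,3)).reshape(420,560,2)
m=(abs(L[...,0]+12)<14)&(abs(L[...,1]-100)<20)&(W[...,2]>.03)&(p.max(2)<90);print("tip z",np.round(np.percentile(W[m][:,2],[0,2,5,10]),3),m.sum())
print(arm.get_obs()["t"])
y=90
while y>44:
    arm.movel(w(-12,y,16),.06); s=arm.get_obs();f=F();print(y,np.round(jig(s["tcp_pos"]),1),np.round(f,1))
    if abs(f).max()>9: break
    y-=5 if y>60 else 3
knob(); print(arm.get_obs()["t"])
```

```text
40 [-0.6 -0.6 -0.2]
28 [-0.1 -0.3  0.3]
20 [-0.2  0.3  0.4]
16 [0.3 0.1 0.6]
tip z [0.033 0.054 0.056 0.059] 139
13.2083
90 [-12.  89.] [-0.1 -0.7]
85 [-12.   84.5] [0.6 0.1]
80 [-12.   79.7] [0.2 0.2]
75 [-11.9  74.7] [0.6 0. ]
70 [-11.9  69.5] [ 1.3 -0.1]
65 [-11.9  64.4] [ 0.8 -0.1]
60 [-11.9  59.3] [-0.1  1.6]
57 [-11.9  56.7] [1.6 0.9]
54 [-11.9  53.7] [0.8 1.7]
51 [-11.9  50.6] [0.5 2.1]
48 [-12.   47.6] [1.2 1.4]
45 [-11.9  45.2] [0.9 2.2]
side 87 [-17.   31.4] [-18.   24.3]
16.375
```

Run:
```python
from h import *
p,d=arm.get_image("side");W=cloud("side",d);L=jig(W.reshape(-1,3)).reshape(420,560,2)
m=(abs(L[...,0]+12)<14)&(L[...,1]>0)&(L[...,1]<45)&(W[...,2]>.05)&(W[...,2]<.07)&(p.max(2)<90);print(np.round(np.percentile(L[m],[0,5,50,95],axis=0),1).tolist(),m.sum())
arm.movel(w(-12,52,16),.1);arm.movel(w(-12,85,16),.25)
p,d=arm.get_image("side")
cv2.imwrite("pics/c6.png",cv2.resize(p[180:290,170:300,::-1],(650,550)));knob();print(arm.get_obs()["t"])
```

```text
[[-21.8, 11.0], [-21.2, 11.7], [-19.1, 18.8], [-12.6, 42.6]] 77
side 89 [-15.1  45.7] [-16.4  21.5]
17.1083
```

View pics/c6.png

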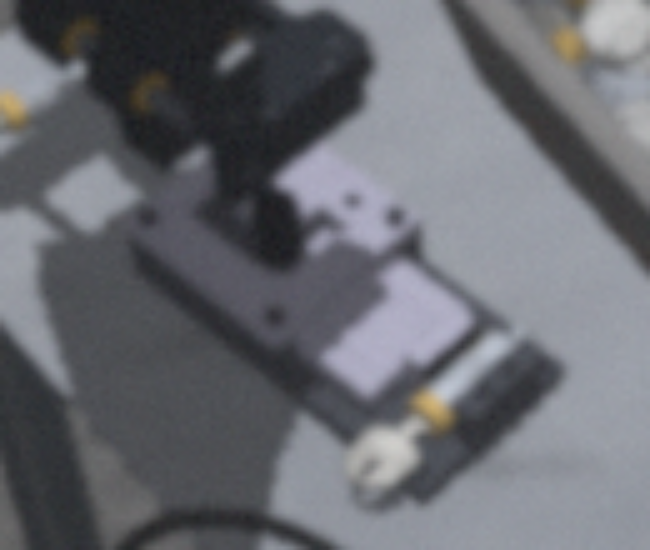

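The knob has moved to the corner area (crop (280,225)), and the core is up near the fence and square. I'll measure the knob without the gripper in the mask.

Run:
```python
from h import *
# raise and back off so that both cameras may see the knob; compare with same statistics of the start picture
arm.movel(w(-60,85,60),.3)
def st(c,p,d,y0,y1):
    W=cloud(c,d);L=jig(W.reshape(-1,3)).reshape(420,560,2)
    m=(abs(L[...,0]+8)<25)&(L[...,1]>y0)&(L[...,1]<y1)&(W[...,2]>.066)&(W[...,2]<.081)&(p.max(2)<70)
    print(c,m.sum(),np.round(np.median(L[m],0),1) if m.any() else "", np.round(np.mean(L[m],0),1) if m.any() else "")
    k=(L[...,0]>-8)&(L[...,0]<22)&(L[...,1]<-14)&(L[...,1]>-66)&(W[...,2]>.02)&(p.min(2)>120)
for c in("top","side"):
    z=np.load(c+"0.npz");st(c,z["p"],z["d"],40,70); p,d=arm.get_image(c);st(c,p,d,5,38)
print(arm.get_obs()["t"],np.round(jig(arm.get_obs()["tcp_pos"]),1))
```

```text
top 48 [-13.3  53.8] [-13.1  53.8]
top 48 [-13.   20.3] [-13.1  20.4]
side 54 [-14.3  50.3] [-14.8  51. ]
side 54 [-14.9  16.7] [-14.9  17.1]
17.575 [-59.   84.5]
```

The travel is now about 41 mm, so the knob is at the corner. Next I'll push it across from the -x side.

Run:
```python
from h import *
arm.movel(w(-58,21,60),.25);arm.movel(w(-58,21,16),.15);print(np.round(F(),1))
arm.movel(w(-38,21,16),.1)
x=-34
while x<=-2:
    arm.movel(w(x,21,16),.05); s=arm.get_obs();f=F();print(x,np.round(jig(s["tcp_pos"]),1),np.round(f,1))
    if abs(f).max()>8: break
    x+=3 if x<-12 else 1.5
arm.movel(w(-40,21,16),.2);arm.movel(w(-60,40,90),.25);arm.movel(w(-60,110,120),.3)
for c in("top","side"):
    p,d=arm.get_image(c);W=cloud(c,d);L=jig(W.reshape(-1,3)).reshape(420,560,2)
    m=(abs(L[...,0])<35)&(L[...,1]>5)&(L[...,1]<38)&(W[...,2]>.066)&(W[...,2]<.081)&(p.max(2)<70)
    print(c,m.sum(),np.round(np.mean(L[m],0),1))
    q=p[205:285,205:305] if c=="top" else p[190:290,170:290]
    cv2.imwrite(f"pics/f_{c}.png",cv2.resize(q[:,:,::-1],(390,330)))
cv2.imwrite("pics/c7.png",np.hstack([cv2.imread("pics/f_top.png"),cv2.imread("pics/f_side.png")]))
print(arm.get_obs()["t"])
```

```text
Traceback (most recent call last):
workcell.MotionError: the arm cannot follow that straight line within its joint ranges
```

Run:
```python
from h import *
s=arm.get_obs();print(s["joint_positions"],np.round(jig(s["tcp_pos"]),1),s["tcp_pos"][2])
for yaw in(-173,7,-83,97):
  for tilt in (0,15):
    print(yaw,tilt,[(x,z,None if (a:=arm.inverse_kinematics(w(x,21,z),[180,-tilt,yaw] )) is None else np.round(a).astype(int).tolist()) for x,z in((-60,60),(-45,16),(-36,16),(-6,16))])
```

```text
[-32.3130292   42.0709386   -7.24826891 130.33600505  31.97420714
   9.24073814  27.46853937] [-57.3  19.7] 0.05941965049775691
-173 0 [(-60, 60, [-33, 42, -7, 131, 32, 9, 27]), (-45, 16, [-35, 48, -2, 129, 34, 3, 26]), (-36, 16, [-33, 48, -4, 128, 34, 5, 27]), (-6, 16, [-29, 48, -8, 123, 33, 10, 30])]
-173 15 [(-60, 60, [-12, 49, -34, 116, 29, 38, 33]), (-45, 16, [-14, 54, -30, 114, 30, 34, 34]), (-36, 16, [-13, 54, -30, 113, 30, 36, 35]), (-6, 16, [-11, 56, -33, 108, 31, 41, 36])]
7 0 [(-60, 60, [-45, 43, 12, 131, -53, 10, -66]), (-45, 16, [-37, 48, 1, 130, -16, 2, -103]), (-36, 16, [-36, 48, 1, 128, -11, 4, -108]), (-6, 16, [-41, 50, 12, 124, -53, 12, -64])]
7 15 [(-60, 60, [-38, 44, -12, 145, 137, 27, 93]), (-45, 16, [-38, 51, -10, 144, 146, 31, 85]), (-36, 16, [-37, 51, -10, 142, 145, 30, 88]), (-6, 16, [-34, 50, -11, 138, 140, 26, 96])]
-83 0 [(-60, 60, [-22, 43, -25, 130, 62, 19, 86]), (-45, 16, [-26, 48, -16, 129, 73, 12, 77]), (-36, 16, [-24, 49, -19, 128, 70, 15, 81]), (-6, 16, [-18, 50, -26, 123, 63, 22, 90])]
-83 15 [(-60, 60, [-23, 49, -40, 122, 59, 48, 79]), (-45, 16, [-25, 54, -34, 121, 63, 43, 78]), (-36, 16, [-24, 54, -35, 120, 63, 45, 79]), (-6, 16, [-21, 55, -38, 115, 62, 49, 84])]
97 0 [(-60, 60, [-38, 42, 2, 131, -10, 7, -20]), (-45, 16, [-36, 48, 0, 130, -8, 2, -21]), (-36, 16, [-36, 48, 1, 128, -8, 4, -20]), (-6, 16, [-35, 49, 2, 124, -9, 8, -18])]
97 15 [(-60, 60, [14, 62, -72, 134, 86, 44, -109]), (-45, 16, [14, 69, -72, 132, 91, 49, -110]), (-36, 16, [14, 69, -72, 131, 90, 49, -108]), (-6, 16, [15, 70, -72, 126, 86, 49, -100])]
```

```bash
cat > push2.py <<'E'
from h import *
arm.movel(w(-41,21,62),.25);arm.movel(w(-41,21,19),.15);print(np.round(F(),1))
x=-36
while x<=-2:
    arm.movel(w(x,21,19),.05); s=arm.get_obs();f=F();print(x,np.round(jig(s["tcp_pos"]),1),np.round(f,1))
    if abs(f).max()>8: break
    x+=3 if x<-12 else 1.5
arm.movel(w(-38,21,19),.2);arm.movel(w(-41,21,90),.25);arm.movel(w(-41,110,120),.3)
for c in("top","side"):
    p,d=arm.get_image(c);W=cloud(c,d);L=jig(W.reshape(-1,3)).reshape(420,560,2)
    m=(abs(L[...,0])<35)&(L[...,1]>5)&(L[...,1]<38)&(W[...,2]>.066)&(W[...,2]<.081)&(p.max(2)<70)
    print(c,m.sum(),np.round(np.mean(L[m],0),1))
    q=p[205:285,205:305] if c=="top" else p[190:290,170:290]
    cv2.imwrite(f"pics/f_{c}.png",cv2.resize(q[:,:,::-1],(390,330)))
cv2.imwrite("pics/c7.png",np.hstack([cv2.imread("pics/f_top.png"),cv2.imread("pics/f_side.png")]))
print(arm.get_obs()["t"])
E
python3 push2.py
```

```text
[-0.6 -0.1]
-36 [-35.2  21.3] [0.4 0.1]
-33 [-32.6  21. ] [ 0.1 -1.1]
-30 [-29.9  21. ] [ 0.6 -0.4]
-27 [-26.9  21. ] [-0.7  0.2]
-24 [-23.7  21. ] [0.  0.2]
-21 [-20.6  21. ] [-0.2 -0.2]
-18 [-17.6  21. ] [-0.6 -1.1]
-15 [-14.6  21. ] [0.8 0.4]
-12 [-11.6  21. ] [0.1 0.1]
-10.5 [-10.4  21. ] [-0.2 -0.3]
-9.0 [-8.9 21. ] [-1.1 -0.4]
-7.5 [-7.3 21. ] [-0.8  0.8]
-6.0 [-6.4 21. ] [-2.8  1.2]
-4.5 [-6.4 20.9] [-5.8  0.9]
-3.0 [-6.3 20.9] [-8.4  1.6]
top 47 [10.6 19.5]
side 50 [ 9.3 16.9]
23.7417
```

View pics/c7.png

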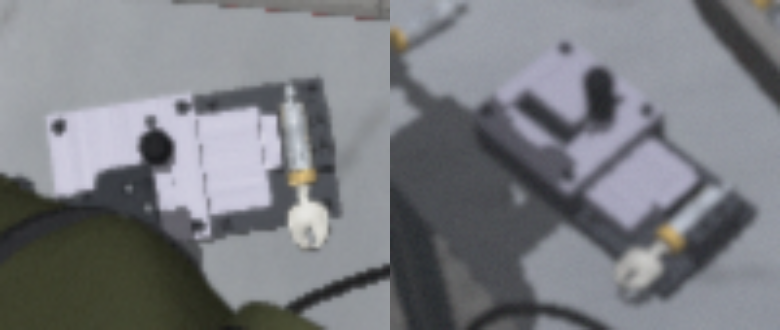

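The knob stopped hard at the end of the short leg: the force rose at TCP x = -6.4, as predicted, and it moved 23.7 mm. The core lies square between jaw and fence (left crop (297,160)), and the arm is clear.

```bash
python3 -c "
from workcell import arm
print(arm.hand_in())"
```

```text
the job is handed in; nothing more can be done
None
```

The job is handed in (no verdict came back): the knob is pushed to the corner and then to the end of the short leg, locking the jaw with the core square at the fence, after one first pass over the knob because the fingertips sit about 36 mm above the reported TCP.

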